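Load the ring magazine

ROBOT

A 7-joint arm with a two-finger parallel gripper is mounted at the origin on the work surface. World frame = base frame: x ahead of the robot, y to its left, z up, the work surface at z = 0. Lengths are in mm, angles in rad, forces in N, time in s.
With the tool pointing down it reaches from about 350 to 900 mm from the base axis. Payload 19.9 kg.
Tool frame: the origin (TCP) lies at the very end of the fingers, on their centre line; the grasp point (between the pads) lies 19 mm behind it; z points along the fingers, y is the line along which they close (so a half turn about z gives the same grasp; the last joint's range is limited). The gripper opens to 85 mm and grips with 20 to 120 N. Pads are 22 mm wide; open, the fingers measure 114 mm over their backs; the gripper's body (76 mm by 85 mm) begins 54 mm behind the grasp point. The pads swing forward as they close: fully open they stand 13 mm farther back than shut.
Start: joints at [1.133, 0.417, -0.01, 1.614, 0.005, 1.111, -0.053], TCP at [240.96, -576.663, 231.26] pointing down, gripper open.
Joint ranges: [-2.81, 2.81], [-0.39, 2.02], [-1.27, 1.25], [0.06, 2.57], [-1.19, 4.33], [0.19, 2], [-2.82, 2.82]. Speed limits (rad/s): [1.89, 1.89, 2.39, 2.39, 3.01, 3.01, 3.01].

INTERFACE

Orientations are given as a unit quaternion [x, y, z, w].
In Python, from bench import r gives the robot as it stands. The module is installed in compiled form; this text tells all that it offers.
- The arm moves only by the tool drive_tool, never from a script. Its argument "motion" is a list of rows, each a list of 3 entries, a list of its own where there are three numbers: the shift along the tool's x, y, z in units of 0.5 m (1.0 is 0.5 m), then the turn, a rotation vector about the tool's x, y, z in units of 5 degrees (1.0 is 5 degrees), then the opening, from -1 (shut) to 1 (fully open). In form: [[[tx, ty, tz], [wx, wy, wz], hand], ...]. A call has 1 to 5 rows; each row shifts and turns the commanded pose from where the row before left it, along the tool's axes as they then stand; what a row does not reach is not made up. A row lasts 1/8 s, in which the tool goes at most 62.5 mm and 10.7 degrees, less where a joint would pass 70% of its speed; a pose out of reach is approached as far as the arm can. A call with a number of a shift or a turn outside -1 to 1 is refused whole. A call with a gripper value outside its range is refused whole. The fingers move at their own pace and stop on an object; "newtons" is the grip in N (left out, the last holds). Time passes only in rows, so rows that do not move let the fingers close. It gives the time, the measured TCP pose, the force, the opening and the grip force at its end, in the units of the state.
- r.sense(): the state, without advancing time (a new reading comes with each control period).
- r.read_camera(name): name is "side" or "top" or "wrist"; returns a dict with "pixels" (384x512x3 uint8, blue, green, red), "depth" (384x512 float32, mm along the optical axis (not along the pixel's ray), 0 where there is no reading), "fx", "fy", "cx", "cy" (pixels), "k1" (the pictures are not rectified: a ray, as slopes to the right and down, at radius r is drawn at 1 + k1 r^2 times it, then the intrinsics apply), "T" (4x4, takes a point from camera to world coordinates). Camera axes: x right, y up, looking along -z (the intrinsics and any distortion apply to the point x, -y, -z); pixel columns grow to the right and rows downward; lengths in mm; the calibration is good to about 2 mm. A picture is of the moment at which its call begins.
- r.close_job(): hands the job in; it is judged then, once.
Trained networks look in a picture, given as the dict that the camera call returned (one of the last four; its "shot" number tells which), for a name from the list of things; names that differ only in an ending like _2 or _b are one class to them, and where a whole thing is asked for, a point or a joint stands for the part that bears it (a point fixed in the world has none). Each returns a list of dicts, best first, with "p" (0 to 1); they miss things now and then, are a little off and sometimes report something else, mostly with a low value. They report only what shows in the picture. A call takes as long as a camera call.
- r.look_for(name, picture): "at" ([column, row] in pixels, amid what is visible of it).
- r.regions_of(name, picture): "region" (384x512 bool, what is visible of it) and "at" ([column, row] in pixels, amid what is visible of it).
The state is a dict: "clock": time; "qpos": joint angles; "qd": joint speeds; "effort": joint torques, N m; "position": TCP position; "tool_rot": TCP orientation; "force": force on the tool from outside, world axes, zero at the start; "wrist_torque": the same for the moment, N m; "opening": opening from 0.0 (shut) to 1.0 (fully open); "grasp_force": force on a finger pad.
Only numpy, scipy, OpenCV 4.12 (cv2) and the standard library are available. Lean on these libraries where they do the work, as an engineer would, in place of code of your own. Each camera call takes 0.05 s, during which the arm holds its last target. There are 200 camera calls.

TASK

Slide the steel cover off the tube, then slide the rings across the grey plate, without lifting them, so that they drop into the tube one at a time: brass first, then white, then black on top, all lying flat in one column. Then slide the cover fully shut over them. Leave the red ring and the other loose things where they are.

Things in the scene. Friction and masses are not known exactly. Their poses are not given: they have to be found in the camera images.
- magazine: Ring magazine, bolted down: a level grey plate on four legs, 12 thick, its top face 55 above the shelf, with a brass tube hanging below it. Origin: on the tube's axis at shelf level; x axis: the way the slide opens; z up. The plate spans x -135 to +185 and y -195 to +195 from the origin.
- tube_mouth (a point): Centre of the tube's mouth, in the plate's top face: bore 47 diameter, flush, no rim, 24 deep to a flat floor. A flat ring pushed over it (polished, slippery) drops in by its own weight once its centre is within about 4 of the tube's axis; one hanging askew drops when pushed a few mm past centre; three rings fill 21 of the 24. Axes as the magazine.
- rail_mid (a point): Point midway between two dark guide rails, on the plate's top face, 110 from the tube's axis along magazine x. The rails run along magazine x, from 65 before to 65 beyond this point, 13 wide, 10 high, from 36 to 49 to either side of the middle.
- slide (a joint): Grey steel card slide (the cover) on the plate between the rails; metres along magazine +x: 0 fully shut over the mouth (stop), 0.075 fully open (stop). Slide plate 110 long, 68 wide, top 4.5 above the grey plate; shut it spans magazine x -33 to +77. Stays where left (about 1.5 N friction). Starts 0 to 0.03 open.
- slide_tab (a point): Centre of the red upright tab on the slide: 10 thick (magazine x), 34 wide (y), 30 high, its top 34.5 above the grey plate; at magazine x = 20 mm + slide value. Push either face, or pinch it from above.
- ring_brass_mid (a point): Brass flat spacer ring (washer), polished, lying on the plate, outside diameter 44, bore 12, thickness 7, 80 g give or take a third; point at its centre, half-way up; z axis is the ring's axis
- ring_white_mid (a point): White ceramic flat spacer ring (washer), polished, lying on the plate, outside diameter 44, bore 12, thickness 7, 30 g give or take a third; point at its centre, half-way up; z axis is the ring's axis
- ring_black_mid (a point): Black flat spacer ring (washer), polished, lying on the plate, outside diameter 44, bore 12, thickness 7, 20 g give or take a third; point at its centre, half-way up; z axis is the ring's axis
- ring_red_mid (a point): Red flat spacer ring (washer), polished, lying on the plate, outside diameter 44, bore 12, thickness 7, 20 g give or take a third; point at its centre, half-way up; z axis is the ring's axis. A spare, not wanted in the tube
- fuse_block: White ceramic fuse block with an amber fuse, screwed to the grey plate and immovable: 34 x 34, 24 high; origin at the centre of its underside, axes along its sides
- ear_cap_mid (a point): Black bakelite earpiece cap, loose on the grey plate, a round dome of 38 diameter, 19 high; point on its axis, 9 above its underside
- armature_a: Nickel relay armature, loose on the grey plate near its edge on the robot's side: flat, 18 x 58 x 6, long along its y (y -26 to +32); origin under it
- armature_b: Nickel relay armature, same shape, loose on the shelf to the left of the plate
- test_clip: Brass test clip with red grip, loose on the shelf to the right of the plate: 60 (x) x 12 x 19 high; origin at the centre of its underside
- driver_grip (a point): Screwdriver, 170 long, loose on the shelf to the right of the plate; point at its handle

How it is judged:
By the outcome, as a careful person would: the job done as asked, in the order asked, and still so for the second after the job is handed in, with the robot touching nothing.
It also fails if it takes over 72 s, if anything falls off the work surface, if the arm or the gripper's body presses on something with over 40 N, if the wrist force passes 120 N, or if a joint passes its speed limit or range.

## Working session

There is one attempt and no reset: what is moved stays moved. The work goes in short steps, Python scripts to look and compute and a tool call to move; the robot and the scene stay as the last step left them, time stands still between calls to the robot, and variables do not carry over. Pictures are saved under pics/ and viewed, at most 10 in all, crops included, and the job is handed in when it is done.

Besides the shell and the picture viewer there is one more tool, called after ">>>" as name([rows], argument=value, ...), one row to a line, values as JSON. drive_tool: Moves the arm, as the interface text tells. Shifts and turns lie within -1 to 1; 1 stands for 0.5 m of shift or 5 degrees of turn. Its arguments: {"type":"object","properties":{"motion":{"type":"array","items":{"type":"array"}},"newtons":{"type":"number"}},"required":["motion"]}

```bash
mkdir -p pics
cat > h.py <<'E'
import numpy as np, cv2
from bench import r
from scipy.spatial.transform import Rotation as R
def ray(p,uv):
    d=np.array([(uv[0]-p['cx'])/p['fx'],(uv[1]-p['cy'])/p['fy']])
    s=d.copy()
    for _ in range(20): s=d/(1+p['k1']*(s@s))
    T=np.array(p['T']); v=T[:3,:3]@np.array([s[0],-s[1],-1.]); return T[:3,3],v
def onz(p,uv,z):
    o,v=ray(p,uv); return o+v*(z-o[2])/v[2]
def proj(p,X):
    T=np.array(p['T']); c=T[:3,:3].T@(np.array(X)-T[:3,3]); s=np.array([c[0],-c[1]])/-c[2]
    s=s*(1+p['k1']*(s@s)); return [s[0]*p['fx']+p['cx'],s[1]*p['fy']+p['cy']]
def dep(p,uv):
    o,v=ray(p,uv); u,w=int(round(uv[0])),int(round(uv[1]))
    z=p['depth'][max(w-1,0):w+2,max(u-1,0):u+2]; z=z[z>0]
    return o+v*np.median(z) if len(z) else None
E
python3 - <<'E'
from h import *
np.set_printoptions(precision=1,suppress=True)
s=r.sense(); print(s)
for c in ['top','side']:
    p=r.read_camera(c); cv2.imwrite(f'pics/{c}0.png',p['pixels']); print(c,np.array(p['T']),p['fx'])
    for n in ['magazine','slide','slide_tab','ring_brass_mid','ring_white_mid','ring_black_mid','ring_red_mid','fuse_block','ear_cap_mid','armature_a']:
        for d in r.look_for(n,p)[:2]: print(n,round(d['p'],2),np.array(d['at']),dep(p,d['at']))
E
```

```text
{'clock': 0.0, 'qpos': array([ 1.1,  0.4, -0. ,  1.6,  0. ,  1.1, -0.1]), 'qd': array([ 0., -0., -0.,  0., -0.,  0.,  0.]), 'effort': array([ -0. , -86.4,   0.7, -43.5,   0. ,   0. ,  -0. ]), 'position': array([ 240.8, -576.4,  230.7]), 'tool_rot': array([ 1. ,  0.2, -0. , -0. ]), 'force': array([-0.5,  0.4, -0.3]), 'wrist_torque': array([ 0.,  0., -0.]), 'grasp_force': 0.0, 'opening': 0.9946651976970313}
top [[   0.     1.    -0.2  342.9]
 [  -1.     0.    -0.   -28.4]
 [  -0.     0.2    1.  1206.1]
 [   0.     0.     0.     1. ]] 409.0179232103792
magazine 0.69 [269.9 195.7] [547.1 -37.8  61.3]
slide 0.95 [268.2 191.5] [559.  -32.9  62.3]
slide 0.41 [268. 196.] [546.2 -32.4  60.9]
slide_tab 0.71 [270.4 190.1] [560.2 -39.   77.2]
ring_white_mid 0.59 [222.5 218.2] [481.7  95.2  63.5]
ring_white_mid 0.52 [237.1 179. ] [595.7  56.5  59.3]
ring_black_mid 0.6 [224.8 218.2] [482.4  89.3  57.9]
ring_red_mid 0.61 [321.6 210. ] [ 506.9 -183.3   61.8]
fuse_block 0.65 [298.5 229.6] [ 449.9 -116.8   76.4]
armature_a 0.63 [293.  240.6] [ 420.8 -102.5   59.7]
side [[ -0.8   0.3  -0.5  -2.7]
 [ -0.6  -0.5   0.7 748.6]
 [  0.    0.8   0.6 780.7]
 [  0.    0.    0.    1. ]] 379.66077083926655
magazine 0.7 [245.1 206.7] [527.9   5.4  56.7]
slide 0.66 [245.3 195.9] [555.7 -34.3  61.8]
slide_tab 0.66 [240.8 193. ] [561.8 -18.7  79.8]
ring_black_mid 0.58 [243.9 228.6] [467.2  95.5  63.9]
ring_red_mid 0.21 [137.7 320.9] [516.3 453.8   6.5]
fuse_block 0.54 [285.8 192.4] [ 450.5 -105.3   79. ]
ear_cap_mid 0.64 [266.  216.6] [438.8  25.7  74.7]
armature_a 0.56 [291.2 203.7] [418.5 -86.8  60.5]
armature_a 0.45 [139.  322.9] [509.5 455.8   6.7]
```

Run:
```python
from h import *
a=cv2.imread('pics/top0.png')[110:290,140:380]; cv2.imwrite('pics/t1.png',cv2.resize(a,(800,600),interpolation=cv2.INTER_CUBIC))
a=cv2.imread('pics/side0.png')[130:310,120:360]; cv2.imwrite('pics/s1.png',cv2.resize(a,(800,600),interpolation=cv2.INTER_CUBIC))
```

```text
(no output)
```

View pics/t1.png

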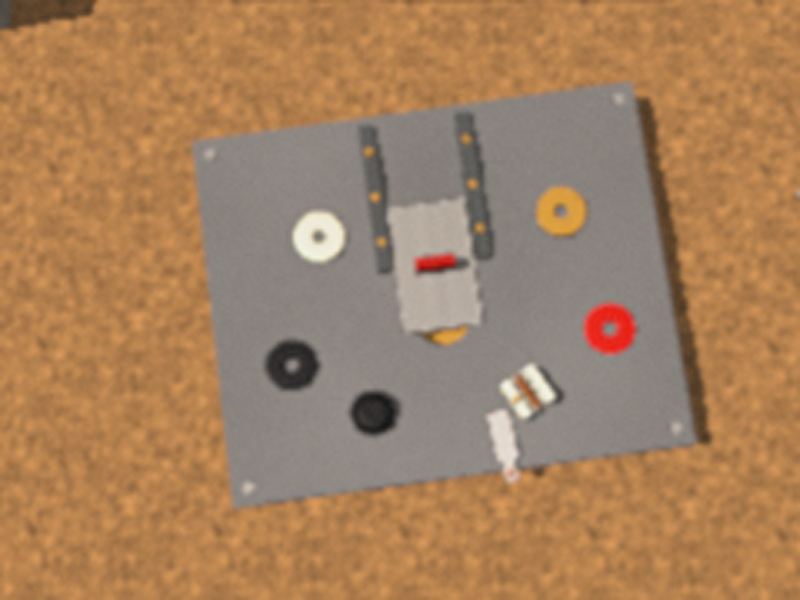

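View pics/s1.png

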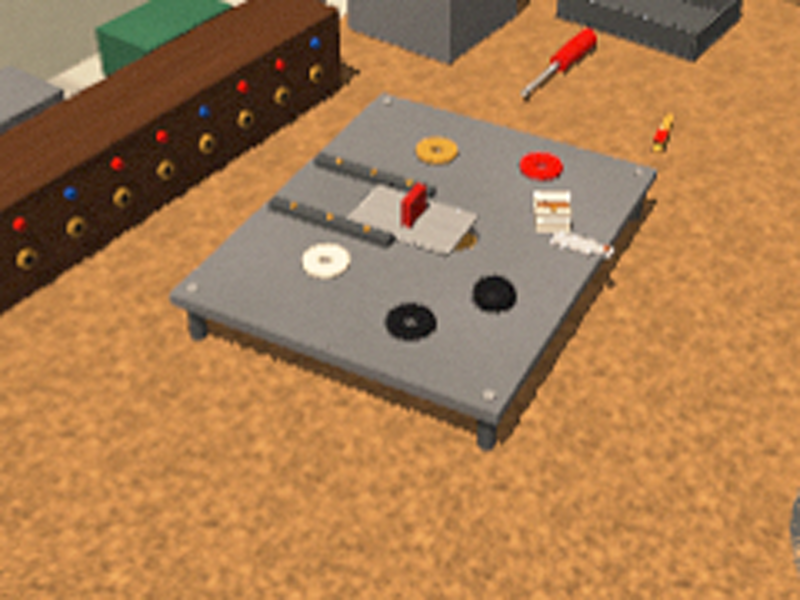

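The pictures show the plate yawed about +8°, with the slide slightly open and its tab at crop pixel (435,263). Brass is at (560,211), white (318,236), black (292,365), red (610,328), cap (374,412) and fuse block (527,390). The route for every ring comes in below the rail ends. Next I'll measure.

```bash
cat > m.py <<'E'
from h import *
def blob(p,mask,z,near,rad=80):
    n,l,st,c=cv2.connectedComponentsWithStats(mask.astype(np.uint8))
    out=[]
    for i in range(1,n):
        if st[i,4]<25: continue
        X=onz(p,c[i],z)
        out.append((np.linalg.norm(X[:2]-near[:2]),X,st[i,4]))
    out.sort(key=lambda t:t[0]); return out[0] if out else None
def masks(p):
    h=cv2.cvtColor(p['pixels'],cv2.COLOR_BGR2HSV).astype(int); H,S,V=h[...,0],h[...,1],h[...,2]
    return dict(white=(S<60)&(V>200),black=(V<60),red=((H<6)|(H>174))&(S>170)&(V>120),brass=(H>12)&(H<24)&(S>140)&(V>150))
E
python3 - <<'E'
from m import *
np.set_printoptions(precision=1,suppress=True)
g={'white':(570,75),'black':(470,95),'red':(505,-180),'brass':(600,-140)}
for c in ['top','side']:
    p=r.read_camera(c); M=masks(p)
    for k,q in g.items():
        # enclose ring: fill using convex hull of component
        n,l,st,ce=cv2.connectedComponentsWithStats(M[k].astype(np.uint8)); best=None
        for i in range(1,n):
            if st[i,4]<40: continue
            cs,_=cv2.findContours((l==i).astype(np.uint8),cv2.RETR_EXTERNAL,cv2.CHAIN_APPROX_NONE)
            (cx,cy),ax,an=cv2.fitEllipse(cv2.convexHull(cs[0])) if len(cv2.convexHull(cs[0]))>4 else ((0,0),(0,0),0)
            X=onz(p,(cx,cy),60)
            d=np.linalg.norm(X[:2]-np.array(q))
            if best is None or d<best[0]: best=(d,X,st[i,4],ax)
        print(c,k,best)
    if c=='top':
        # plate: depth-based height mask
        Z=np.zeros((384,512,3))
        for v in range(100,300):
            for u in range(150,370):
                if p['depth'][v,u]>0:
                    o,d=ray(p,(u,v)); Z[v,u]=o+d*p['depth'][v,u]
        m=(Z[...,2]>40)&(Z[...,2]<110)
        n,l,st,ce=cv2.connectedComponentsWithStats(m.astype(np.uint8)); i=1+np.argmax(st[1:,4]); m=l==i
        hh=cv2.cvtColor(p['pixels'],cv2.COLOR_BGR2HSV)
        g1=((hh[...,1]<60)&m); flat=g1&(abs(Z[...,2]-57)<8)
        print('plate z',np.median(Z[flat][:,2]))
        cs,_=cv2.findContours(m.astype(np.uint8),cv2.RETR_EXTERNAL,cv2.CHAIN_APPROX_NONE); ct=max(cs,key=len)[:,0]
        P=np.array([onz(p,q,55)[:2] for q in ct],np.float32)
        rect=cv2.minAreaRect(P); print(rect, cv2.boxPoints(rect))
E
```

```text
top white (np.float64(25.065229573937366), array([591.4,  61.9,  60. ]), np.int32(156), (14.358741760253906, 14.630308151245117))
top black (np.float64(16.4825206458793), array([479.8,  81.7,  60. ]), np.int32(121), (13.239935874938965, 13.53355884552002))
top red (np.float64(9.642969360565877), array([ 512.4, -186.2,   60. ]), np.int32(146), (14.090365409851074, 14.511517524719238))
top brass (np.float64(15.417718355030615), array([ 613.7, -147.1,   60. ]), np.int32(149), (13.967299461364746, 14.235854148864746))
plate z 56.12220685254351
((543.4837646484375, -40.189483642578125), (328.627685546875, 389.9375915527344), 8.240894317626953) [[ 352.9  129.2]
 [ 408.8 -256.7]
 [ 734.  -209.6]
 [ 678.2  176.3]]
side white (np.float64(25.95841490241726), array([592.1,  61.5,  60. ]), np.int32(102), (9.45550537109375, 13.72647762298584))
side black (np.float64(12.925406161683787), array([478.4,  85.2,  60. ]), np.int32(115), (10.171430587768555, 14.43995189666748))
side red (np.float64(8.227910508072561), array([ 511.7, -184.8,   60. ]), np.int32(80), (7.5517730712890625, 12.437626838684082))
side brass (np.float64(15.162718616487773), array([ 614.1, -145.6,   60. ]), np.int32(73), (7.331986427307129, 11.999260902404785))
```

```bash
cat > plan.py <<'E'
import sys
from h import *
YAW=8.24; C=np.array([523.0,-43.2]) # magazine yaw deg, tube axis
try: exec(open('cal.txt').read())
except FileNotFoundError: pass
def ax():
    a=np.radians(YAW); return np.array([np.cos(a),np.sin(a)]),np.array([-np.sin(a),np.cos(a)])
def w2m(X): d=np.array(X[:2])-C; e,f=ax(); return np.array([d@e,d@f])
def m2w(m): e,f=ax(); return C+m[0]*e+m[1]*f
def need(m,z,yaw=None):
    "shift (units of .5 m, in tool axes) and tool yaw error"
    s=r.sense(); Rt=R.from_quat(s['tool_rot']).as_matrix()
    D=np.r_[m2w(m),z]-s['position']
    print('t',round(s['clock'],2),'pos',s['position'].round(1),'mag',w2m(s['position']).round(1),'F',s['force'].round(1),'open',round(s['opening'],3),'grip',round(s['grasp_force'],1))
    print('toolx yaw',round(np.degrees(np.arctan2(Rt[1,0],Rt[0,0])),2),'tilt z',Rt[:,2].round(4))
    print('shift units tool axes',(Rt.T@D/500).round(4),'mm',(Rt.T@D).round(1))
if __name__=='__main__': need([float(sys.argv[1]),float(sys.argv[2])],float(sys.argv[3]))
E
python3 plan.py -20 0 250
python3 - <<'E'
from plan import *
for k,v in dict(white=(591.7,61.7),black=(479,83.5),red=(512,-185.5),brass=(613.9,-146.4),tab=(560.5,-35)).items(): print(k,w2m(v))
p=r.read_camera('wrist'); T=np.array(p['T']); print(T.round(2),p['fx']); 
s=r.sense(); Rt=R.from_quat(s['tool_rot']).as_matrix(); print((Rt.T@(T[:3,3]-s['position'])).round(1),(Rt.T@T[:3,:3]).round(2))
E
```

```text
t 1.2 pos [ 241.  -576.7  231.2] mag [-355.6 -487.5] F [-0.7  0.5  0.3] open 1.0 grip 0.0
toolx yaw 22.68 tilt z [-0.e+00  1.e-04 -1.e+00]
shift units tool axes [ 0.8931 -0.777  -0.0374] mm [ 446.5 -388.5  -18.7]
white [83.02502656 93.97097938]
black [-25.38713185 131.69807719]
red [ -31.28086136 -139.25443516]
brass [  75.17097325 -115.1623844 ]
tab [38.28808872  2.74085062]
[[ 3.8000e-01  8.9000e-01  2.4000e-01  3.0185e+02]
 [-9.2000e-01  3.7000e-01  1.0000e-01 -5.5207e+02]
 [ 0.0000e+00 -2.6000e-01  9.7000e-01  3.7534e+02]
 [ 0.0000e+00  0.0000e+00  0.0000e+00  1.0000e+00]] 313.6286544605766
[  65.7    0.8 -144.1] [[-0.    0.97  0.26]
 [ 1.    0.   -0.  ]
 [-0.    0.26 -0.97]]
```

>>> drive_tool([
  [[0.0893,-0.0777,-0.004],[0,0,0],1],
  [[0.0893,-0.0777,-0.004],[0,0,0],1],
  [[0.0893,-0.0777,-0.004],[0,0,0],1],
  [[0.0893,-0.0777,-0.004],[0,0,0],1],
  [[0.0893,-0.0777,-0.004],[0,0,0],1],
])

```text
clock: 1.88
position: [372.7, -309.6, 241.6]
tool_rot: [0.98, 0.197, 0.0, 0.0]
force: [1.4, -0.5, 0.2]
opening: 1.001
grasp_force: 0.0
```

>>> drive_tool([
  [[0.0893,-0.0777,-0.004],[0,0,0],-1],
  [[0.0893,-0.0777,-0.004],[0,0,0],-1],
  [[0.0893,-0.0777,-0.004],[0,0,0],-1],
  [[0.0893,-0.0777,-0.004],[0,0,0],-1],
  [[0.0893,-0.0777,-0.004],[0,0,0],-1],
])

```text
clock: 2.5
position: [503.8, -44.3, 251.7]
tool_rot: [0.981, 0.196, 0.0, 0.0]
force: [1.2, -1.6, 0.0]
opening: 0.002
grasp_force: 0.0
```

>>> drive_tool([
  [[0,0,0],[0,0,0.96],-1],
  [[0,0,0],[0,0,0.96],-1],
  [[0,0,0],[0,0,0.96],-1],
  [[0,0,0],[0,0,0],-1],
])

```text
clock: 3.0
position: [503.2, -46.0, 251.4]
tool_rot: [0.997, 0.072, 0.0, 0.0]
force: [-0.1, -0.0, 0.3]
opening: -0.003
grasp_force: 0.0
```

```bash
python3 plan.py -20 0 250
python3 - <<'E'
from plan import *
p=r.read_camera('wrist'); cv2.imwrite('pics/w1.png',p['pixels']); np.save('w1.npy',p,allow_pickle=True)
E
```

```text
t 3.0 pos [503.2 -46.  251.4] mag [-20.   0.] F [-0.1 -0.   0.3] open -0.003 grip 0.0
toolx yaw 8.3 tilt z [ 1.e-04 -0.e+00 -1.e+00]
shift units tool axes [0.     0.0001 0.0027] mm [0.  0.  1.4]
```

View pics/w1.png

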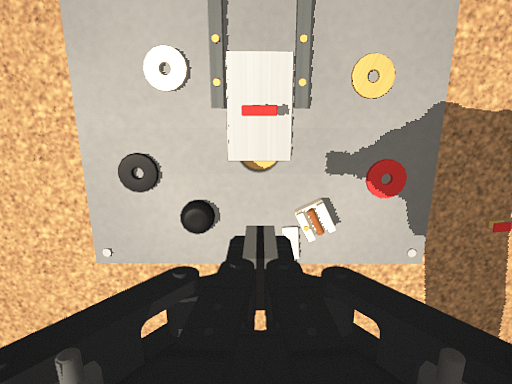

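The wrist view is clear: white (166,68), brass (373,76), black (139,172), red (386,178), slide front edge at row 160, tab (260,110). Now measuring from it.

Run:
```python
from plan import *
np.set_printoptions(precision=1,suppress=True)
p=r.read_camera('wrist')
for k,uv,z in [('white',(166,68),62),('brass',(373,76),62),('black',(139,172),62),('red',(386,178),62),('tabtop',(260,108),89.5)]:
    pass
px=p['pixels']; h=cv2.cvtColor(px,cv2.COLOR_BGR2HSV).astype(int);H,S,V=h[...,0],h[...,1],h[...,2]
M=dict(white=((V>185)&(S<40),(166,68)),brass=((H>12)&(H<32)&(S>90),(373,76)),black=(V<70,(139,172)),red=(((H<6)|(H>174))&(S>120),(386,178)),cap=(V<70,(198,216)))
for k,(m,q) in M.items():
    w=np.zeros(m.shape,bool); w[q[1]-30:q[1]+30,q[0]-28:q[0]+28]=1
    n,l,st,c=cv2.connectedComponentsWithStats((m&w).astype(np.uint8)); i=1+np.argmax(st[1:,4])
    cs,_=cv2.findContours((l==i).astype(np.uint8),cv2.RETR_EXTERNAL,cv2.CHAIN_APPROX_NONE)
    e=cv2.fitEllipse(cv2.convexHull(max(cs,key=len)))
    X=onz(p,e[0],60); print(k,e,'X',X,'mag',w2m(X),'depth',dep(p,(e[0][0]+8,e[0][1])))
g=px.mean(2)
for n,uvs,z in [('railL in/out top',[(228,40),(228,100),(209,40),(211,100)],65),('railR',[(296,40),(294,100),(313,40),(310,100)],65),('slide front corners',[(229,161),(292,161)],59.5),('railends',[(219,108),(303,108)],60),('screwsL',[(216,38),(216,82)],66),('screwsR',[(303,38),(303,83)],66)]:
    print(n,[w2m(onz(p,u,z)) for u in uvs])
# brass mouth arc points
m=(H>12)&(H<32)&(S>90); ys,xs=np.where(m[155:185,230:290]); 
if len(ys):
    low={}
    for y,x in zip(ys+155,xs+230): low[x]=max(low.get(x,0),y)
    print([(x,low[x]) for x in sorted(low)][::3])
    P=np.array([w2m(onz(p,(x,low[x]),55)) for x in sorted(low)]); print(P[::4])
```

```text
Traceback (most recent call last):
cv2.error: OpenCV(4.12.0) /io/opencv/modules/imgproc/src/shapedescr.cpp:361: error: (-201:Incorrect size of input array) There should be at least 5 points to fit the ellipse in function 'fitEllipseNoDirect'
```

Run:
```python
import cv2
a=cv2.imread('pics/w1.png')[40:200,180:340]; cv2.imwrite('pics/w1c.png',cv2.resize(a,(600,600),interpolation=cv2.INTER_CUBIC))
```

```text
(no output)
```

View pics/w1c.png

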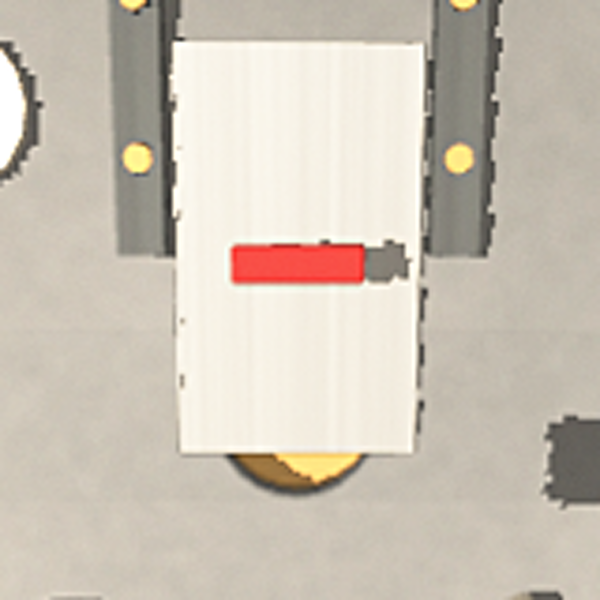

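The crop shows the slide's front edge at row 160.8, columns 228 to 290, with the mouth's arc reaching down to (259,171). White needs a stricter threshold.

```bash
cat > wr.py <<'E'
from plan import *
np.set_printoptions(precision=1,suppress=True)
def rings(p,keys,guess,z=62):
    h=cv2.cvtColor(p['pixels'],cv2.COLOR_BGR2HSV).astype(int);H,S,V=h[...,0],h[...,1],h[...,2]
    M=dict(white=(V>238)&(S<25),brass=(H>12)&(H<32)&(S>90),black=V<70,red=((H<6)|(H>174))&(S>120),cap=V<70)
    for k in keys:
        q=np.array(guess[k]).round().astype(int)
        n,l,st,c=cv2.connectedComponentsWithStats(M[k].astype(np.uint8))
        i=min((i for i in range(1,n) if st[i,4]>150),key=lambda i:np.hypot(*(c[i]-q)))
        cs,_=cv2.findContours((l==i).astype(np.uint8),cv2.RETR_EXTERNAL,cv2.CHAIN_APPROX_NONE)
        e=cv2.fitEllipse(cv2.convexHull(max(cs,key=len)))
        X=onz(p,e[0],z); d=dep(p,(e[0][0]+9,e[0][1]))
        print(k,np.array(e[0]),np.array(e[1]),st[i,4],'mag',w2m(X),'depthz',None if d is None else d[2].round(1))
E
python3 - <<'E'
from wr import *
p=r.read_camera('wrist')
rings(p,['white','brass','black','red','cap'],dict(white=(166,68),brass=(373,76),black=(139,172),red=(386,178),cap=(198,216)))
for n,uvs,z in [('slide corners',[(228,160.8),(290.1,160.8),(226.1,50.9),(293.1,51.7)],59.5),('screws',[(216.5,82),(302.5,82)],65),('tabtop',[(241.7,106.8),(277.2,110)],89.5),('mouth arc low',[(259.2,171.5)],55),('platecorn screws',[(107,253),(412,253)],55),('railend',[(211.5,108),(310.5,108.5)],65)]:
    print(n,[w2m(onz(p,u,z)) for u in uvs])
E
```

```text
white [164.4  67.5] [42.2 46. ] 1399 mag [83.5 94.7] depthz 63.3
brass [372.9  75.7] [42.5 47. ] 1475 mag [  76.1 -114.5] depthz 63.5
black [138.3 171.9] [37.8 40.6] 221 mag [-22.9 131. ] depthz 63.3
red [385.8 178.3] [38.  41.4] 1168 mag [ -29.7 -138.4] depthz 64.0
cap [197.4 216.2] [33.1 33.8] 826 mag [-73.7  69.4] depthz 74.7
slide corners [array([-11.1,  33.6]), array([-11.1, -33.6]), array([99.2, 32.8]), array([ 98.6, -33.8])]
screws [array([69.4, 42.6]), array([ 69.6, -43.4])]
tabtop [array([45.4, 16.4]), array([ 42.6, -17.2])]
mouth arc low [array([-23.8,  -0.2])]
platecorn screws [array([-122.9,  181.1]), array([-122.6, -182.5])]
railend [array([44.2, 48.6]), array([ 43.9, -52.5])]
```

>>> drive_tool([
  [[0.03,0,0.11],[0,0,0],-1],
  [[0.03,0,0.115],[0,0,0],-1],
  [[0,0,0.11],[0,0,0],-1],
  [[0,0,0.015],[0,0,0],-1],
  [[0.02,0,0],[0,0,0],-1],
])

```text
clock: 3.78
position: [543.3, -40.4, 77.6]
tool_rot: [0.997, 0.072, 0.0, 0.0]
force: [0.5, -0.1, 0.0]
opening: -0.005
grasp_force: 0.0
```

>>> drive_tool([
  [[0.02,0,0],[0,0,0],-1],
  [[0.025,0,0],[0,0,0],-1],
  [[0.025,0,0],[0,0,0],-1],
  [[0.02,0,0],[0,0,0],-1],
  [[0.015,0,0],[0,0,0],-1],
])

```text
clock: 4.4
position: [595.3, -32.6, 76.3]
tool_rot: [0.997, 0.072, -0.0, -0.0]
force: [-1.3, 0.3, 1.0]
opening: 0.003
grasp_force: 1.0
```

```bash
python3 plan.py 80 0 76
```

```text
t 4.4 pos [595.3 -32.6  76.3] mag [73.1  0.1] F [-1.3  0.3  1. ] open 0.003 grip 1.0
toolx yaw 8.28 tilt z [-0.e+00  1.e-04 -1.e+00]
shift units tool axes [0.0138 0.0003 0.0005] mm [6.9 0.1 0.3]
```

>>> drive_tool([
  [[0.006,0,0],[0,0,0],-1],
  [[0.004,0,0],[0,0,0],-1],
  [[0.003,0,0],[0,0,0],-1],
])

```text
clock: 4.78
position: [600.3, -31.9, 76.0]
tool_rot: [0.997, 0.072, -0.001, -0.0]
force: [-12.4, -1.2, 7.7]
opening: 0.001
grasp_force: 6.4
```

>>> drive_tool([
  [[0.002,0,0],[0,0,0],-1],
  [[0.002,0,0],[0,0,0],-1],
])

```text
clock: 5.03
position: [600.4, -31.8, 75.9]
tool_rot: [0.997, 0.072, -0.003, 0.0]
force: [-25.5, -1.0, 18.1]
opening: -0.003
grasp_force: 13.0
```

>>> drive_tool([
  [[-0.03,0,-0.005],[0,0,0],-1],
  [[0,0,-0.1],[0,0,0],-1],
  [[0,0.075,-0.05],[0,0,0],0.4],
  [[0.01,0.08,0],[0,0,0],0.4],
  [[0.01,0.075,0],[0,0,0],0.4],
])

```text
clock: 5.65
position: [614.9, -147.6, 154.5]
tool_rot: [0.997, 0.072, 0.001, 0.0]
force: [0.4, 1.1, -0.8]
opening: 0.635
grasp_force: 0.0
```

```bash
python3 plan.py 76.1 -114.5 100
python3 - <<'E'
from wr import *
p=r.read_camera('wrist'); cv2.imwrite('pics/w2.png',p['pixels'])
E
```

```text
t 5.65 pos [ 614.9 -147.6  154.5] mag [  76.  -116.4] F [ 0.4  1.1 -0.8] open 0.635 grip 0.0
toolx yaw 8.26 tilt z [ 1.5e-03 -5.0e-04 -1.0e+00]
shift units tool axes [ 1.00e-04 -4.00e-03  1.09e-01] mm [ 0.  -2.  54.5]
```

View pics/w2.png

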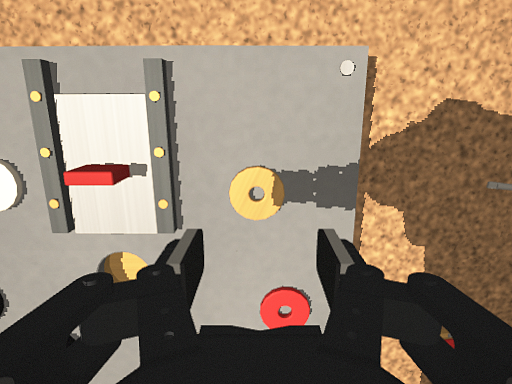

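Brass at (257,193) is centred between the fingers, and the slide is open with the mouth visible at (123,270). I'll take the second-view fix.

```bash
python3 - <<'E'
from wr import *
p=r.read_camera('wrist')
rings(p,['brass'],dict(brass=(257,193)))
# triangulate with first wrist view
q=np.load('w1.npy',allow_pickle=True).item()
h=[]
for pp,uv in ((q,(372.9,75.7)),(p,(257,193))): h.append(ray(pp,uv))
A=np.stack([h[0][1],-h[1][1]],1); t=np.linalg.lstsq(A,h[1][0]-h[0][0],rcond=None)[0]; print(h[0][0]+h[0][1]*t[0],h[1][0]+h[1][1]*t[1])
E
python3 plan.py 76 -114.3 56
```

```text
brass [248.6 192.1] [54.1 55.5] 2211 mag [  76.8 -114.5] depthz 63.4
[ 615.8 -148.8   52.9] [ 613.3 -152.4   53.7]
t 5.75 pos [ 614.7 -150.9  153.7] mag [  75.3 -119.7] F [-0.1 -0.5  0.3] open 0.701 grip 0.0
toolx yaw 7.97 tilt z [ 7.0e-04 -1.8e-03 -1.0e+00]
shift units tool axes [ 0.0013 -0.0113  0.1955] mm [ 0.6 -5.6 97.7]
```

>>> drive_tool([
  [[0.003,-0.0105,0.08],[0,0,0],0.4],
  [[0,0,0.08],[0,0,0],0.4],
  [[0,0,0.025],[0,0,0],0.4],
  [[0,0,0.01],[0,0,0],0.4],
  [[0,0,0],[0,0,0],0.4],
])

```text
clock: 6.38
position: [616.0, -140.7, 57.4]
tool_rot: [0.997, 0.072, 0.001, 0.0]
force: [-0.4, 0.8, -0.3]
opening: 0.697
grasp_force: 0.0
```

```bash
python3 plan.py 76.5 -114.5 56
```

```text
t 6.38 pos [ 616.  -140.7   57.4] mag [  78.1 -109.8] F [-0.4  0.8 -0.3] open 0.697 grip 0.0
toolx yaw 8.27 tilt z [ 1.3e-03 -2.0e-04 -1.0e+00]
shift units tool axes [-0.0032  0.0094  0.0027] mm [-1.6  4.7  1.4]
```

>>> drive_tool([
  [[-0.003,0.009,0.002],[0,0,0],0.4],
  [[0,0,0],[0,0,0],0.4],
  [[0,0,0],[0,0,0],0],
  [[0,0,0],[0,0,0],0],
  [[0,0,0],[0,0,0],0],
], newtons=20)

```text
clock: 7.0
position: [614.8, -145.4, 55.7]
tool_rot: [0.997, 0.072, 0.0, 0.0]
force: [-1.4, -1.5, 5.6]
opening: 0.503
grasp_force: 11.4
```

```bash
python3 plan.py 76.5 -114.5 56
```

```text
t 7.0 pos [ 614.8 -145.4   55.7] mag [  76.2 -114.3] F [-1.4 -1.5  5.6] open 0.503 grip 11.4
toolx yaw 8.28 tilt z [ 4.e-04 -2.e-04 -1.e+00]
shift units tool axes [ 0.0006  0.0004 -0.0006] mm [ 0.3  0.2 -0.3]
```

>>> drive_tool([
  [[-0.029,-0.004,0],[0,0,0],0],
  [[-0.029,-0.004,0],[0,0,0],0],
  [[-0.029,-0.005,0],[0,0,0],0],
  [[-0.029,-0.005,0],[0,0,0],0],
  [[0,0,0],[0,0,0],0],
])

```text
clock: 7.62
position: [554.7, -144.9, 55.6]
tool_rot: [0.997, 0.072, -0.0, 0.0]
force: [-1.6, 0.5, 4.3]
opening: 0.497
grasp_force: 11.5
```

>>> drive_tool([
  [[-0.0075,-0.042,0],[0,0,0],0],
  [[-0.0075,-0.042,0],[0,0,0],0],
  [[-0.0075,-0.042,0],[0,0,0],0],
  [[-0.0075,-0.042,0],[0,0,0],0],
  [[0,0,0],[0,0,0],0],
])

```text
clock: 8.25
position: [528.2, -61.7, 55.5]
tool_rot: [0.997, 0.073, -0.0, -0.0]
force: [-0.5, 0.6, 5.2]
opening: 0.503
grasp_force: 11.5
```

```bash
python3 plan.py -0.3 -0.3 56;  python3 - <<'E'
from wr import *
p=r.read_camera('wrist'); cv2.imwrite('pics/w3.png',p['pixels']); rings(p,['brass'],dict(brass=(250,200)))
E
```

```text
t 8.25 pos [528.2 -61.7  55.5] mag [  2.4 -19.1] F [-0.5  0.6  5.2] open 0.503 grip 11.5
toolx yaw 8.42 tilt z [-3.e-04  6.e-04 -1.e+00]
shift units tool axes [-0.0054 -0.0376 -0.0009] mm [ -2.7 -18.8  -0.4]
brass [243.3 243.1] [ 89.7 128.9] 7331 mag [  5.4 -11.9] depthz 32.2
```

View pics/w3.png

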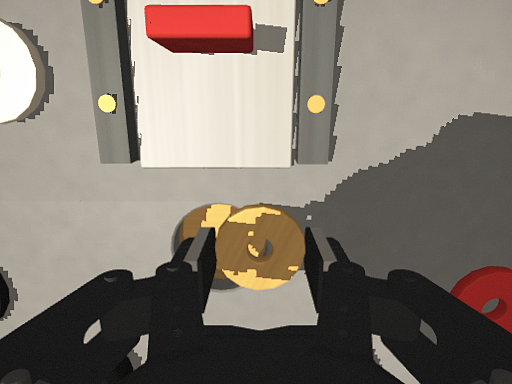

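The brass ring is gripped at (260,248), right beside the mouth, whose left arc is at (175,235). I'll check the ring's centre against the TCP.

Run:
```python
from wr import *
p=r.read_camera('wrist')
for uv in [(260,204.5),(260.5,290.5)]: print(w2m(onz(p,uv,62)))
for uv in [(173,238)]: print('mouth left',w2m(onz(p,uv,55)))
print(w2m(r.sense()['position']))
```

```text
[ 24.8 -20.6]
[-20.  -20.9]
mouth left [ 5.  22.7]
[  2.6 -20.3]
```

>>> drive_tool([
  [[-0.003,-0.02,0],[0,0,0],0],
  [[-0.002,-0.019,0],[0,0,0],0],
  [[0,0,0],[0,0,0],0],
  [[0,0,0],[0,0,0],0],
])

```text
clock: 8.85
position: [523.4, -44.9, 55.2]
tool_rot: [0.997, 0.072, -0.0, -0.0]
force: [-0.8, 1.7, 2.8]
opening: 0.501
grasp_force: 11.3
```

```bash
python3 plan.py -0.2 -0.2 56
```

```text
t 8.85 pos [523.4 -44.9  55.2] mag [ 0.1 -1.8] F [-0.8  1.7  2.8] open 0.501 grip 11.3
toolx yaw 8.28 tilt z [-5.e-04  0.e+00 -1.e+00]
shift units tool axes [-0.0007 -0.0031 -0.0016] mm [-0.3 -1.6 -0.8]
```

>>> drive_tool([
  [[0,-0.003,0],[0,0,0],0],
  [[0,0,0],[0,0,0],0],
  [[0,0,0],[0,0,0],0.4],
  [[0,0,0],[0,0,0],0.4],
  [[0,0,0],[0,0,0],0.4],
])

```text
clock: 9.48
position: [523.5, -43.4, 55.3]
tool_rot: [0.997, 0.072, -0.0, -0.0]
force: [0.1, 0.1, -0.8]
opening: 0.698
grasp_force: 0.0
```

>>> drive_tool([
  [[0,0,-0.02],[0,0,0],0.4],
  [[0,0,-0.05],[0,0,0],0.4],
  [[0,0,-0.05],[0,0,0],0.4],
  [[0,0,0],[0,0,0],0.4],
])

```text
clock: 9.98
position: [524.6, -43.4, 117.5]
tool_rot: [0.997, 0.072, 0.002, 0.0]
force: [0.9, -1.2, -0.3]
opening: 0.698
grasp_force: 0.0
```

```bash
python3 plan.py 83.5 94.7 120
python3 - <<'E'
from wr import *
p=r.read_camera('wrist'); cv2.imwrite('pics/w4.png',p['pixels']); rings(p,['brass','white'],dict(brass=(250,220),white=(60,80)))
E
```

```text
t 9.97 pos [524.6 -43.4 117.5] mag [ 1.5 -0.5] F [ 0.9 -1.2 -0.3] open 0.698 grip 0.0
toolx yaw 8.27 tilt z [ 3.4e-03 -4.0e-04 -1.0e+00]
shift units tool axes [ 0.1641 -0.1902 -0.0047] mm [ 82.  -95.1  -2.3]
brass [257.8 204.1] [58.5 64.7] 2981 mag [4.6 0.1] depthz 39.5
white [100.8  79.2] [67.7 76.7] 3702 mag [83.7 95. ] depthz 56.9
```

View pics/w4.png

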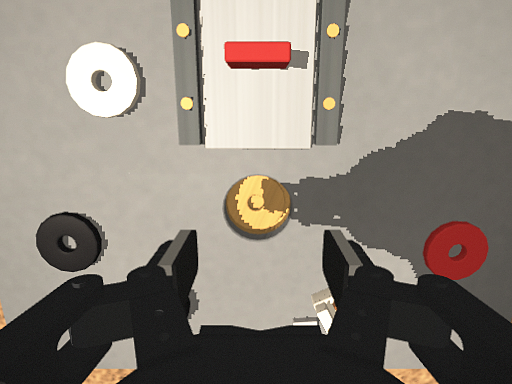

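Brass dropped flat: (257,204), depth z 39.5 against 38 expected. Next is white, at mag (83.7,95.0).

>>> drive_tool([
  [[0.055,-0.064,0],[0,0,0],0.26],
  [[0.055,-0.064,0],[0,0,0],0.26],
  [[0.055,-0.064,0.01],[0,0,0],0.26],
  [[0,0,0.02],[0,0,0],0.26],
  [[0,0,0],[0,0,0],0.26],
])

```text
clock: 10.65
position: [590.2, 63.0, 98.9]
tool_rot: [0.997, 0.072, -0.001, 0.0]
force: [0.3, -0.6, 0.6]
opening: 0.632
grasp_force: 0.0
```

>>> drive_tool([
  [[0,0,0],[0,0,0],0.26],
])

```text
clock: 10.78
position: [591.0, 62.5, 100.3]
tool_rot: [0.997, 0.072, -0.0, 0.0]
force: [-0.1, 0.1, 0.4]
opening: 0.63
grasp_force: 0.0
```

```bash
python3 plan.py 83.7 95.2 56
python3 - <<'E'
from wr import *
p=r.read_camera('wrist'); rings(p,['white'],dict(white=(257,220)))
E
```

```text
t 10.78 pos [591.   62.5 100.3] mag [82.4 94.8] F [-0.1  0.1  0.4] open 0.63 grip 0.0
toolx yaw 8.2 tilt z [-5.e-04 -4.e-04 -1.e+00]
shift units tool axes [ 0.0027 -0.0008  0.0885] mm [ 1.3 -0.4 44.3]
white [258.4 215.7] [65.9 69. ] 1406 mag [83.3 95. ] depthz 56.4
```

>>> drive_tool([
  [[0.0015,-0.0005,0.05],[0,0,0],0.26],
  [[0,0,0.03],[0,0,0],0.26],
  [[0,0,0.007],[0,0,0],0.26],
  [[0,0,0],[0,0,0],0.26],
  [[0,0,0],[0,0,0],0.26],
])

```text
clock: 11.45
position: [592.4, 63.9, 57.5]
tool_rot: [0.997, 0.072, 0.0, -0.0]
force: [0.6, 0.4, -0.2]
opening: 0.637
grasp_force: 0.0
```

>>> drive_tool([
  [[0,0,0],[0,0,0],0],
  [[0,0,0],[0,0,0],0],
  [[0,0,0],[0,0,0],0],
])

```text
clock: 11.82
position: [592.4, 63.9, 57.5]
tool_rot: [0.997, 0.072, 0.0, 0.0]
force: [-1.6, 1.2, 5.2]
opening: 0.503
grasp_force: 10.0
```

```bash
python3 plan.py 18 100 56
```

```text
t 11.82 pos [592.4  63.9  57.5] mag [84.  96.1] F [-1.6  1.2  5.2] open 0.503 grip 10.0
toolx yaw 8.28 tilt z [ 9.e-04  0.e+00 -1.e+00]
shift units tool axes [-0.132  -0.0079  0.0028] mm [-66.   -4.    1.4]
```

>>> drive_tool([
  [[-0.032,0,0],[0,0,0],0],
  [[-0.032,0,0],[0,0,0],0],
  [[-0.032,0,0],[0,0,0],0],
  [[-0.032,0,0],[0,0,0],0],
  [[0,0,0],[0,0,0],0],
])

```text
clock: 12.45
position: [528.2, 54.5, 57.4]
tool_rot: [0.997, 0.072, 0.0, 0.0]
force: [-0.5, 0.4, 3.1]
opening: 0.504
grasp_force: 10.2
```

>>> drive_tool([
  [[-0.008,0.039,0],[0,0,0],0],
  [[-0.008,0.039,0],[0,0,0],0],
  [[-0.008,0.039,0],[0,0,0],0],
  [[-0.008,0.039,0],[0,0,0],0],
  [[0,0,0],[0,0,0],0],
])

```text
clock: 13.08
position: [524.6, -26.5, 57.2]
tool_rot: [0.997, 0.071, 0.0, 0.0]
force: [-1.1, -0.5, 4.8]
opening: 0.5
grasp_force: 10.5
```

>>> drive_tool([
  [[0,0,0],[0,0,0],0],
])

```text
clock: 13.2
position: [524.6, -25.1, 57.2]
tool_rot: [0.997, 0.072, 0.0, 0.0]
force: [-0.2, -1.3, 5.6]
opening: 0.503
grasp_force: 10.6
```

```bash
python3 plan.py -0.2 -0.2 56
```

```text
t 13.2 pos [524.6 -25.1  57.2] mag [ 4.2 17.7] F [-0.2 -1.3  5.6] open 0.503 grip 10.6
toolx yaw 8.25 tilt z [ 9.e-04 -1.e-04 -1.e+00]
shift units tool axes [-0.0088  0.0358  0.0024] mm [-4.4 17.9  1.2]
```

>>> drive_tool([
  [[-0.0045,0.018,0],[0,0,0],0],
  [[-0.0043,0.018,0],[0,0,0],0],
  [[0,0,0],[0,0,0],0],
  [[0,0,0],[0,0,0],0],
  [[0,0,0],[0,0,0],0],
])

```text
clock: 13.82
position: [522.1, -43.1, 56.6]
tool_rot: [0.997, 0.072, -0.0, -0.0]
force: [0.2, 0.4, -0.1]
opening: 0.501
grasp_force: 10.0
```

```bash
python3 plan.py -0.2 -0.2 56;  python3 - <<'E'
from wr import *
p=r.read_camera('wrist'); rings(p,['white'],dict(white=(257,245)))
E
```

```text
t 13.82 pos [522.1 -43.1  56.6] mag [-0.9  0.2] F [ 0.2  0.4 -0.1] open 0.501 grip 10.0
toolx yaw 8.3 tilt z [-5.e-04  0.e+00 -1.e+00]
shift units tool axes [0.0013 0.0009 0.0013] mm [0.7 0.4 0.6]
white [250.3 215.9] [14.4 39.4] 313 mag [15.5  4. ] depthz 63.1
```

Well aligned. Releasing.

>>> drive_tool([
  [[0.001,0.0005,0],[0,0,0],0],
  [[0,0,0],[0,0,0],0.4],
  [[0,0,0],[0,0,0],0.4],
  [[0,0,0],[0,0,0],0.4],
])

```text
clock: 14.38
position: [522.8, -43.4, 56.8]
tool_rot: [0.997, 0.072, -0.0, -0.0]
force: [-0.2, -0.0, -0.4]
opening: 0.701
grasp_force: 0.0
```

>>> drive_tool([
  [[0,0,-0.02],[0,0,0],0.4],
  [[0,0,-0.05],[0,0,0],0.4],
  [[0,0,-0.03],[0,0,0],0.4],
  [[0,0,0],[0,0,0],0.4],
  [[0,0,0],[0,0,0],0.4],
])

```text
clock: 15.0
position: [522.6, -43.5, 106.4]
tool_rot: [0.997, 0.072, -0.0, -0.0]
force: [0.5, -0.1, 0.1]
opening: 0.7
grasp_force: 0.0
```

```bash
python3 plan.py -23 131 110
python3 - <<'E'
from wr import *
p=r.read_camera('wrist'); cv2.imwrite('pics/w5.png',p['pixels']); rings(p,['white'],dict(white=(257,205)),48); rings(p,['black'],dict(black=(68,241)))
for uv in [(240,205),(275,205),(257,190),(257,220)]: print(dep(p,uv))
E
```

```text
t 15.0 pos [522.6 -43.5 106.4] mag [-0.5 -0.3] F [ 0.5 -0.1  0.1] open 0.7 grip 0.0
toolx yaw 8.27 tilt z [-5.e-04  0.e+00 -1.e+00]
shift units tool axes [-0.0449 -0.2625 -0.0072] mm [ -22.4 -131.3   -3.6]
white [259.  205.5] [59.2 60.6] 1442 mag [ 0.5 -0.4] depthz 45.8
black [ 58.9 245.1] [61.  69.9] 3135 mag [-22.3 131. ] depthz 63.4
[521.5 -30.7  46.2]
[524.9 -54.4  46.5]
[533.8 -40.7  47.1]
[512.2 -43.8  45.9]
```

View pics/w5.png

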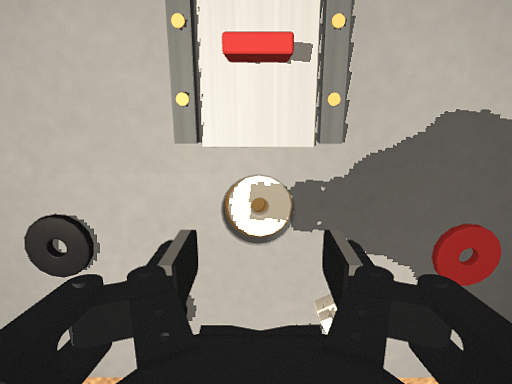

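White lies flat at (259,205), z≈46 (45 expected). Next is black, at mag (-22.3,131).

>>> drive_tool([
  [[-0.0145,-0.0875,0],[0,0,0],0.4],
  [[-0.0145,-0.0875,0],[0,0,0],0.4],
  [[-0.0145,-0.0875,0.01],[0,0,0],0.4],
  [[0,0,0],[0,0,0],0.4],
  [[0,0,0],[0,0,0],0.4],
])

```text
clock: 15.68
position: [482.4, 82.8, 101.4]
tool_rot: [0.997, 0.072, -0.0, 0.0]
force: [0.9, -0.3, 0.0]
opening: 0.698
grasp_force: 0.0
```

```bash
python3 plan.py -22.3 131 56.5
python3 - <<'E'
from wr import *
p=r.read_camera('wrist'); rings(p,['black'],dict(black=(257,210)))
E
```

```text
t 15.68 pos [482.4  82.8 101.4] mag [-22.2 130.6] F [ 0.9 -0.3  0. ] open 0.698 grip 0.0
toolx yaw 8.28 tilt z [-8.e-04 -3.e-04 -1.e+00]
shift units tool axes [-0.0002 -0.0009  0.0898] mm [-0.1 -0.4 44.9]
black [255.9 217.1] [66.5 68.9] 3305 mag [-22.6 132.3] depthz 62.7
```

>>> drive_tool([
  [[0,-0.002,0.05],[0,0,0],0.4],
  [[0,0,0.032],[0,0,0],0.4],
  [[0,0,0.008],[0,0,0],0.3],
  [[0,0,0],[0,0,0],0.3],
  [[0,0,0],[0,0,0],0.2],
])

```text
clock: 16.35
position: [482.6, 84.3, 57.3]
tool_rot: [0.997, 0.072, 0.0, -0.0]
force: [0.4, 0.2, 0.2]
opening: 0.599
grasp_force: 0.0
```

>>> drive_tool([
  [[0,0,0],[0,0,0],0],
  [[0,0,0],[0,0,0],0],
  [[0,0,0],[0,0,0],0],
])

```text
clock: 16.73
position: [482.6, 84.3, 57.3]
tool_rot: [0.997, 0.072, 0.0, 0.0]
force: [-0.7, -1.7, 5.5]
opening: 0.503
grasp_force: 8.9
```

```bash
python3 plan.py -0.2 -0.2 56.5
```

```text
t 16.73 pos [482.6  84.3  57.3] mag [-21.7 132. ] F [-0.7 -1.7  5.5] open 0.503 grip 8.9
toolx yaw 8.27 tilt z [ 8.e-04  0.e+00 -1.e+00]
shift units tool axes [0.0428 0.2643 0.0017] mm [ 21.4 132.2   0.8]
```

>>> drive_tool([
  [[0.01,0.045,0],[0,0,0],0],
  [[0.01,0.045,0],[0,0,0],0],
  [[0.009,0.045,0],[0,0,0],0],
  [[0.007,0.045,0],[0,0,0],0],
  [[0.005,0.045,0],[0,0,0],0],
])

```text
clock: 17.35
position: [519.4, -24.5, 57.4]
tool_rot: [0.997, 0.072, 0.001, -0.0]
force: [0.0, 1.0, 5.5]
opening: 0.5
grasp_force: 8.8
```

>>> drive_tool([
  [[0.0015,0.02,0],[0,0,0],0],
  [[0,0.018,0],[0,0,0],0],
  [[0,0,0],[0,0,0],0],
  [[0,0,0],[0,0,0],0],
  [[0,0,0],[0,0,0],0],
])

```text
clock: 17.98
position: [522.1, -42.2, 56.7]
tool_rot: [0.997, 0.073, -0.0, -0.0]
force: [0.1, 0.2, 0.8]
opening: 0.496
grasp_force: 8.6
```

```bash
python3 plan.py -0.2 -0.2 56.5
```

```text
t 17.98 pos [522.1 -42.2  56.7] mag [-0.8  1.2] F [0.1 0.2 0.8] open 0.496 grip 8.6
toolx yaw 8.32 tilt z [-3.e-04  3.e-04 -1.e+00]
shift units tool axes [0.0012 0.0027 0.0004] mm [0.6 1.4 0.2]
```

>>> drive_tool([
  [[0.001,0.0025,0],[0,0,0],0],
  [[0,0,0],[0,0,0],0],
  [[0,0,0],[0,0,0],0.4],
  [[0,0,0],[0,0,0],0.4],
  [[0,0,0],[0,0,0],0.4],
])

```text
clock: 18.6
position: [522.9, -44.0, 56.8]
tool_rot: [0.997, 0.072, -0.0, -0.0]
force: [0.5, 0.3, -0.4]
opening: 0.706
grasp_force: 0.0
```

>>> drive_tool([
  [[0,0,-0.02],[0,0,0],0.4],
  [[0,0,-0.05],[0,0,0],0.4],
  [[0,0,-0.04],[0,0,0],0.4],
  [[0,0,0],[0,0,0],0.4],
  [[0,0,0],[0,0,0],0.4],
])

```text
clock: 19.23
position: [522.7, -44.0, 111.6]
tool_rot: [0.997, 0.072, -0.0, 0.0]
force: [1.0, 0.1, -0.1]
opening: 0.701
grasp_force: 0.0
```

```bash
python3 plan.py 113 0 120
python3 - <<'E'
from wr import *
p=r.read_camera('wrist'); cv2.imwrite('pics/w6.png',p['pixels']); rings(p,['black'],dict(black=(257,205)),54)
for uv in [(240,205),(275,205),(257,185),(257,223)]: print(dep(p,uv))
E
```

```text
t 19.23 pos [522.7 -44.  111.6] mag [-0.4 -0.7] F [ 1.   0.1 -0.1] open 0.701 grip 0.0
toolx yaw 8.28 tilt z [-2.e-04 -0.e+00 -1.e+00]
shift units tool axes [ 0.2268 -0.0013 -0.0169] mm [113.4  -0.7  -8.4]
black [256.7 205.9] [61.3 64.2] 2832 mag [0.5 0.6] depthz 52.7
[522.2 -31.3  53.3]
[525.6 -54.7  53.2]
[537.7 -40.7  53.5]
[511.2 -44.4  53.8]
```

View pics/w6.png

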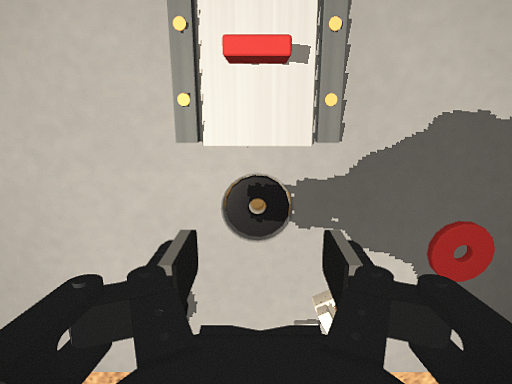

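Black lies flat at (257,206), z≈53 (52 expected). Now I'll shut the cover, pushing the tab's far face.

>>> drive_tool([
  [[0.03,-0.0013,-0.03],[0,0,0],-1],
  [[0.1,0,0],[0,0,0],-1],
  [[0.1,0,0],[0,0,0],-1],
  [[0.022,0,0],[0,0,0],-1],
  [[0,0,0],[0,0,0],-1],
])

```text
clock: 19.9
position: [647.0, -24.9, 125.6]
tool_rot: [0.997, 0.072, -0.001, -0.0]
force: [-0.2, -0.7, 0.5]
opening: -0.005
grasp_force: 0.0
```

```bash
python3 plan.py 124 0 76
```

```text
t 19.9 pos [647.  -24.9 125.6] mag [125.4   0.4] F [-0.2 -0.7  0.5] open -0.005 grip 0.0
toolx yaw 8.3 tilt z [-1.7e-03  4.0e-04 -1.0e+00]
shift units tool axes [-0.0026  0.0008  0.0993] mm [-1.3  0.4 49.6]
```

>>> drive_tool([
  [[0,0,0.06],[0,0,0],-1],
  [[0,0,0.039],[0,0,0],-1],
  [[-0.02,0,0],[0,0,0],-1],
  [[-0.025,0,0],[0,0,0],-1],
  [[-0.025,0,0],[0,0,0],-1],
])

```text
clock: 20.52
position: [612.4, -30.3, 78.3]
tool_rot: [0.997, 0.072, 0.001, 0.0]
force: [2.1, 0.3, -1.1]
opening: -0.003
grasp_force: 1.2
```

>>> drive_tool([
  [[-0.025,0,0],[0,0,0],-1],
  [[-0.025,0,0],[0,0,0],-1],
  [[-0.025,0,0],[0,0,0],-1],
  [[-0.016,0,0],[0,0,0],-1],
  [[0,0,0],[0,0,0],-1],
])

```text
clock: 21.15
position: [567.1, -37.0, 77.2]
tool_rot: [0.997, 0.072, -0.0, 0.0]
force: [-0.5, -0.9, -0.3]
opening: -0.0
grasp_force: 0.0
```

```bash
python3 plan.py 36.8 0 76
```

```text
t 21.15 pos [567.1 -37.   77.2] mag [44.5 -0.2] F [-0.5 -0.9 -0.3] open -0.0 grip 0.0
toolx yaw 8.27 tilt z [-9.e-04 -2.e-04 -1.e+00]
shift units tool axes [-0.0155 -0.0003  0.0024] mm [-7.7 -0.2  1.2]
```

>>> drive_tool([
  [[-0.008,0,0],[0,0,0],-1],
  [[-0.006,0,0],[0,0,0],-1],
  [[-0.003,0,0],[0,0,0],-1],
])

```text
clock: 21.52
position: [559.3, -38.0, 77.2]
tool_rot: [0.997, 0.072, -0.0, -0.0]
force: [1.3, -0.2, -1.1]
opening: -0.003
grasp_force: 0.8
```

>>> drive_tool([
  [[-0.002,0,0],[0,0,0],-1],
  [[-0.002,0,0],[0,0,0],-1],
])

```text
clock: 21.78
position: [557.5, -38.3, 77.2]
tool_rot: [0.997, 0.072, -0.0, -0.0]
force: [5.2, 0.7, -1.4]
opening: -0.004
grasp_force: 3.0
```

```bash
python3 plan.py 36.8 0 76
```

```text
t 21.77 pos [557.5 -38.3  77.2] mag [34.8 -0.1] F [ 5.2  0.7 -1.4] open -0.004 grip 3.0
toolx yaw 8.27 tilt z [-0.e+00  1.e-04 -1.e+00]
shift units tool axes [ 0.004  -0.0001  0.0024] mm [ 2.  -0.1  1.2]
```

Force is rising as it nears the stop, so I'll push a little more.

>>> drive_tool([
  [[-0.002,0,0],[0,0,0],-1],
  [[-0.002,0,0],[0,0,0],-1],
])

```text
clock: 22.02
position: [557.2, -38.2, 77.5]
tool_rot: [0.997, 0.072, 0.002, -0.0]
force: [17.8, 0.9, -13.3]
opening: 0.001
grasp_force: 9.1
```

>>> drive_tool([
  [[0.03,0,0],[0,0,0],-1],
  [[0,0,-0.08],[0,0,0],-1],
  [[-0.05,0,-0.11],[0,0,0],-1],
  [[-0.07,0,-0.1],[0,0,0],-1],
  [[0,0,-0.05],[0,0,0],-1],
])

```text
clock: 22.65
position: [510.2, -45.3, 250.1]
tool_rot: [0.997, 0.072, 0.001, 0.001]
force: [0.8, 0.5, -0.2]
opening: 0.0
grasp_force: 0.0
```

>>> drive_tool([
  [[0,0,0],[0,0,0],-1],
  [[0,0,0],[0,0,0],-1],
  [[0,0,0],[0,0,0],-1],
])

```text
clock: 23.02
position: [510.7, -44.9, 246.2]
tool_rot: [0.997, 0.072, -0.001, -0.0]
force: [-0.5, 0.4, -0.3]
opening: 0.003
grasp_force: 0.0
```

```bash
python3 plan.py -20 0 250
python3 - <<'E'
from wr import *
p=r.read_camera('wrist'); cv2.imwrite('pics/w7.png',p['pixels'])
E
```

```text
t 23.02 pos [510.7 -44.9 246.2] mag [-12.4   0.1] F [-0.5  0.4 -0.3] open 0.003 grip 0.0
toolx yaw 8.29 tilt z [-2.e-03  6.e-04 -1.e+00]
shift units tool axes [-0.0152  0.0002 -0.0076] mm [-7.6  0.1 -3.8]
```

View pics/w7.png

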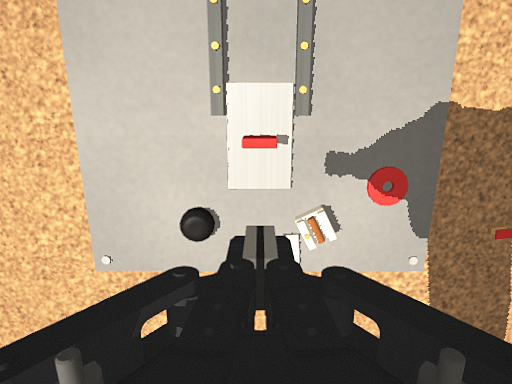

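The slide covers the mouth, with its front edge at row 189. Red, cap, block and armature are where they were. I'll check the edge position and hand in.

Run:
```python
from wr import *
p=r.read_camera('wrist')
x=w2m(onz(p,(260,189),59.5)); y=w2m(onz(p,(260,83),59.5)); print(x,y)
rings(p,['red','cap'],dict(red=(387,186),cap=(197,224)))
if abs(x[0]+33)<2: print(r.close_job())
```

```text
[-34.   -0.8] [75.9 -0.8]
red [387.1 185.7] [38.2 41.8] 1194 mag [ -29.7 -138.4] depthz 63.6
cap [197.1 224. ] [33.3 34.2] 844 mag [-73.7  69.4] depthz 74.7
the job is handed in; nothing more can be done
None
```

The brass, white and black rings are in the tube in that order, each measured lying flat after it dropped. The cover is pushed shut against its stop, the red ring and ear cap measure exactly where they started, and the job was handed in at about 23 s.

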